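# Close the guarded glue press on a plinth blank

## Robot

A 6-joint arm with a two-finger parallel gripper is mounted at the origin on the work surface. World frame = base frame: x ahead of the robot, y to its left, z up, the work surface at z = 0. Lengths are in m, angles in rad, forces in N, time in s.
With the tool pointing down it reaches from about 0.25 to 0.8 m from the base axis. Payload 8.5 kg.
Tool frame: the origin (TCP) lies midway between the tips of the shut fingers; the grasp point (between the pads) lies 19 mm behind it; z points along the fingers, y is the line along which they close (so a half turn about z gives the same grasp; the last joint's range is limited). The gripper opens to 85 mm and grips with 20 to 120 N. Pads are 22 mm wide; open, the fingers measure 114 mm over their backs; the gripper's body (76 mm by 85 mm) begins 54 mm behind the grasp point. The pads swing forward as they close: fully open they stand 13 mm farther back than shut.
Start: joints at [1.341, 0.238, -0.013, 1.319, 0, 1.571], TCP at [0.12, 0.511, 0.231] pointing down, gripper open.
Joint ranges: [-2.66, 2.66], [-1.03, 1.9], [-1.14, 1.46], [-1.82, 2.27], [-1.45, 1.34], [-3.14, 3.14]. Speed limits (rad/s): [2.22, 2.22, 2.79, 3.14, 3.14, 3.14].

## Interface

Orientations are given as a 3x3 rotation matrix whose columns are the frame's x, y, z axes.
In Python, from plant import read_state, snapshot, calibration, hand_in gives the robot as it stands. The module is installed in compiled form; this text tells all that it offers.
- The arm moves only by the tool step_arm, never from a script. Its argument "motion" is a list of rows, each a list of 3 entries, a list of its own where there are three numbers: the shift along the tool's x, y, z in mm, then the turn, a rotation vector about the tool's x, y, z in degrees, then the gripper's target within -1 to 1 (shut at 1, half-way at 0, fully open at -1). In form: [[[dx, dy, dz], [rx, ry, rz], gripper], ...]. A call has 1 to 8 rows; each row shifts and turns the commanded pose from where the row before left it, along the tool's axes as they then stand; what a row does not reach is not made up. A row lasts 1/10 s, in which the tool goes at most 50 mm and 8.59 degrees, less where a joint would pass 70% of its speed; a pose out of reach is approached as far as the arm can. A call with a gripper value outside its range is refused whole. The fingers move at their own pace and stop on an object; "newtons" is the grip in N (left out, the last holds). Time passes only in rows, so rows that do not move let the fingers close. It gives the time, the measured TCP pose, the force, the opening and the grip force at its end, in the units of the state.
- read_state(): the state, without advancing time (a new reading comes with each control period).
- snapshot(name): name is "scene" or "top" or "wrist"; returns the picture (420x560x3 uint8, blue, green, red); there is no depth.
- calibration(name): a dict with "fx", "fy", "cx", "cy" (pixels), "dist_coeffs" ([k1, k2, p1, p2, k3] as OpenCV has them; the pictures are not rectified), "R" (3x3) and "t" (3): a world point X has camera coordinates R X + t. Camera axes: x right, y down, z forward; pixel columns grow to the right and rows downward; lengths in m; the calibration is good to about 2 mm. A picture is of the moment at which its call begins: read the wrist's pose just before it. calibration takes no time and is no camera call; for the wrist camera it gives the pose at the moment of the call.
- hand_in(): hands the job in; it is judged then, once.
The state is a dict: "time": time; "joint_positions": joint angles; "qvel": joint speeds; "effort": joint torques, N m; "eef_pos": TCP position; "tcp_rot": TCP orientation; "wrist_force": force on the tool from outside, world axes, zero at the start; "wrist_torque": the same for the moment, N m; "finger_gap": finger opening in m; "grasp_force": force on a finger pad.
Only numpy, scipy, OpenCV 4.12 (cv2) and the standard library are available. Lean on these libraries where they do the work, as an engineer would, in place of code of your own. Each camera call takes 0.05 s, during which the arm holds its last target. There are 200 camera calls.

## Task

Push the wooden plinth blank along its channel until it is fully home against the back stop under the press plunger, sliding it with the fingertips and never lifting it. Then reach down through the window of the guard, without touching the guard, press the lever paddle right down to its stop, and finish there: the program ends while the fingers still hold the lever down. Leave the glue bottle, the figure and the mug alone.

Things in the scene. Friction and masses are not known exactly. Their poses are not given: they have to be found in the camera images.
- press: Grey bench glue press, fixed, with a base plate 340 (x) x 400 (y) x 25 mm. Origin: centre of the base's underside, on the table; x points from its open front to its back, y to its left, z up. The channel for the blank runs along x at y = -100 mm. Lever hinge: along y, at x = +125 mm, 75 mm above the table.
- stop (a point): Middle of the back stop's face, at x = +100, y = -100, z = 40 mm in the press frame. From here the channel runs 270 mm towards -x: floor 25 mm above the table, two steel guide rails 60 mm apart inside, 12 mm thick, their tops 40 mm above the table.
- plunger_face (a point): Centre of the underside of the plunger, a disc 56 mm across over x = +65, y = -100 mm of the press frame; 91.5 mm above the table, 71.5 mm with the lever down. The column behind it (70 mm wide) and its arm (50 mm wide, reaching forward to x = +32 mm, 158 to 210 mm above the table) carry it; the stem's top is at 214 mm.
- blank: Plinth blank: two boards (dark below, lighter above) stuck together as one loose bar, 130 (x) x 56 (y) x 46 (z) mm, 0.18 to 0.36 kg. Origin: centre of its underside. It lies in the channel with 2 mm play each side, 40 to 80 mm short of home. Home: its end on the back stop, origin at x = +35, y = -100 mm in the press frame, front face at x = -30 mm.
- lever (a joint): Lever angle in rad: 0 = up (rest), 0.22 = right down on its stop. It springs up when let go. Pressing at the paddle takes about 3 N to start and about 10 N at the stop; the plunger comes down with it.
- lever_pad (a point): Centre of the top face of the lever's paddle, a black plate 36 (x) x 60 (y) x 8 mm at the front end of the lever arm, under the guard's window. At rest 88 mm above the table, at x = 0, y = +100 mm in the press frame; right down it is about 61 mm above the table.
- guard: Fixed guard over the paddle: an aluminium sheet 128 (x) x 154 (y) x 4 mm, top 109 mm above the table, with a window, and thin upright bars at front and sides down to the base. Rear open for the lever arm. Origin: centre of its underside, 25 mm above the table; axes parallel to the press's. Its place over the paddle differs by up to 15 mm in y, 6 mm in x. Not to be touched.
- window (a point): Centre of the guard's window, level with the sheet's top face (109 mm above the table); the window is 84 mm along the guard's x and 104 mm along its y.
- glue: Bystander: white glue bottle, 54 mm across, 150 mm tall, loose, standing beside the press. Origin: centre of its underside.
- figure: Bystander: dark metal figure on a 60 mm square wooden foot, 146 mm tall, loose, standing beside the press. Origin: centre of its underside.
- mug: Bystander: blue mug, 76 mm across plus handle, 85 mm tall, loose, standing beside the press. Origin: centre of its underside.
Things that resemble listed ones, but are neither listed nor needed, are in the scene too. Leave any red or turquoise look-alike of the blank alone.

How it is judged:
On the way, in this order (a step that is already met when the one before it is completed fails the run):
1. the blank is home: within 4 mm of the back stop (x of blank in the frame of press above 0.031 m), for 0.2 s.
2. the lever is pressed down by the fingers (value of joint lever above 0.19 rad and contact force between the fingers and lever above 1 N), for 0.3 s.
At the end, for the whole second after the job is handed in: The blank lies on the channel floor within 4 mm of the back stop, and the fingers hold the lever pressed down beyond 0.19 rad (the stop is at 0.22) with more than 1 N, through the last second (all of step 2 and x of blank in the frame of press above 0.031 m and z of blank in the frame of press below 0.029 m and linear speed of blank below 0.02 m/s); the arm keeps its last pose, push and grip.
It fails at once if the robot touches the guard (contact force between any of the fingers, the arm and guard above 0.5 N).
It fails at once if the blank is lifted (8 mm) or tipped out of its channel (z of blank in the frame of press above 0.033 m or angle between blank's own z axis and vertical above 0.2 rad).
It fails at once if a bystander is moved more than 20 mm or tipped (distance of any of glue, figure, mug from where it was at the start of the episode above 0.02 m or angle between any of glue, figure, mug's own z axis and vertical above 0.4 rad).
It also fails if it takes over 48 s, if anything falls off the work surface, if the arm or the gripper's body presses on something with over 40 N, if the wrist force passes 120 N, or if a joint passes its speed limit or range.

## Working session

There is one attempt and no reset: what is moved stays moved. The work goes in short steps, Python scripts to look and compute and a tool call to move; the robot and the scene stay as the last step left them, time stands still between calls to the robot, and variables do not carry over. Pictures are saved under pics/ and viewed, at most 10 in all, crops included, and the job is handed in when it is done.

Besides the shell and the picture viewer there is one more tool, called after ">>>" as name(argument=value, ...) on one line, values as JSON. step_arm: Moves the arm, as the interface text tells. Its arguments: {"type":"object","properties":{"motion":{"type":"array"},"newtons":{"type":"number"}},"required":["motion"]}

```bash
mkdir -p pics; python3 - <<'E'
from plant import *
import cv2
for n in ("scene","top"):
    cv2.imwrite(f"pics/{n}0.png",snapshot(n)); c=calibration(n); print(n,c)
s=read_state();print(s['eef_pos'],s['tcp_rot'],s['time'],s['finger_gap'])
E
```

```text
scene {'fx': 390.4970259486111, 'fy': 390.4970259486111, 'cx': 277.13991013136683, 'cy': 205.47705533456735, 'dist_coeffs': array([-0.10268688,  0.        ,  0.        ,  0.        ,  0.        ]), 'R': array([[ 0.11306871,  0.99338156, -0.02021243],
       [ 0.72706258, -0.09658655, -0.67974336],
       [-0.67719677,  0.06216201, -0.73317148]]), 't': array([-0.07704574, -0.31561526,  1.55336171])}
top {'fx': 435.7099309289468, 'fy': 435.7099309289468, 'cx': 276.95588414742315, 'cy': 212.22520992704787, 'dist_coeffs': array([0.04573451, 0.        , 0.        , 0.        , 0.        ]), 'R': array([[ 0.0263089 , -0.99957587, -0.01248726],
       [-0.9971187 , -0.02535106, -0.07149558],
       [ 0.07114869,  0.01433225, -0.99736275]]), 't': array([-0.00145184,  0.49154971,  1.36046276])}
[0.11948981 0.51086785 0.23076917] [[-9.73713298e-01  2.27776930e-01 -2.88388369e-04]
 [ 2.27777112e-01  9.73712580e-01 -1.18299883e-03]
 [ 1.13475415e-05 -1.21758996e-03 -9.99999259e-01]] 0.1 0.0851783728957245
```

View pics/top0.png

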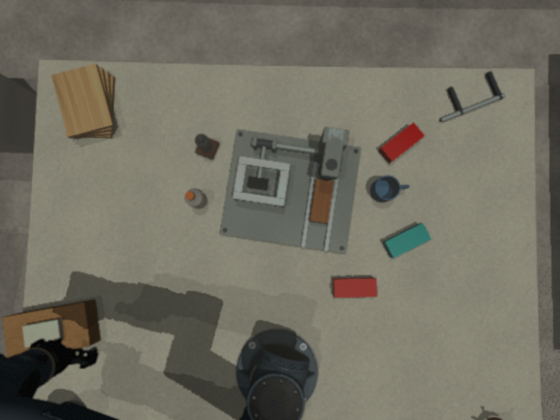

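View pics/scene0.png

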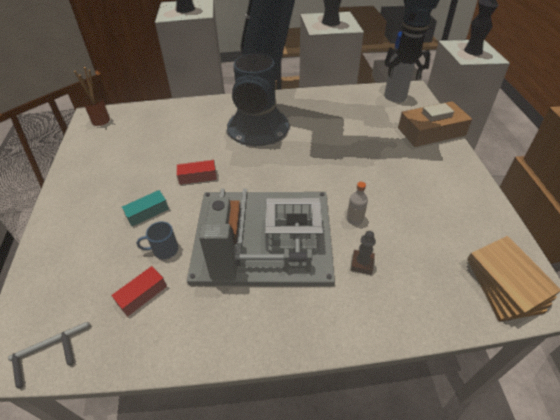

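Top view: press base spans about (220–360, 130–253), blank at about (321,200), guard at about (262,182), with the window showing the black paddle. The scene view confirms the arrangement: glue and figure on the guard's left side, mug on the right.

```bash
cat > h.py <<'E'
from plant import *
import cv2, numpy as np
def ray(cal,px,z):
    K=np.array([[cal['fx'],0,cal['cx']],[0,cal['fy'],cal['cy']],[0,0,1]])
    p=cv2.undistortPoints(np.float64(px).reshape(-1,1,2),K,cal['dist_coeffs']).reshape(-1,2)
    d=np.c_[p,np.ones(len(p))]@cal['R']; o=-cal['R'].T@cal['t']
    return (o+d*((z-o[2])/d[:,2])[:,None])
E
python3 - <<'E'
import cv2
im=cv2.imread('pics/top0.png')
cv2.imwrite('pics/top0c.png',cv2.convertScaleAbs(cv2.resize(im[120:265,180:370],None,fx=4,fy=4,interpolation=cv2.INTER_CUBIC),alpha=1.6))
E
```

```text
(no output)
```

View pics/top0c.png

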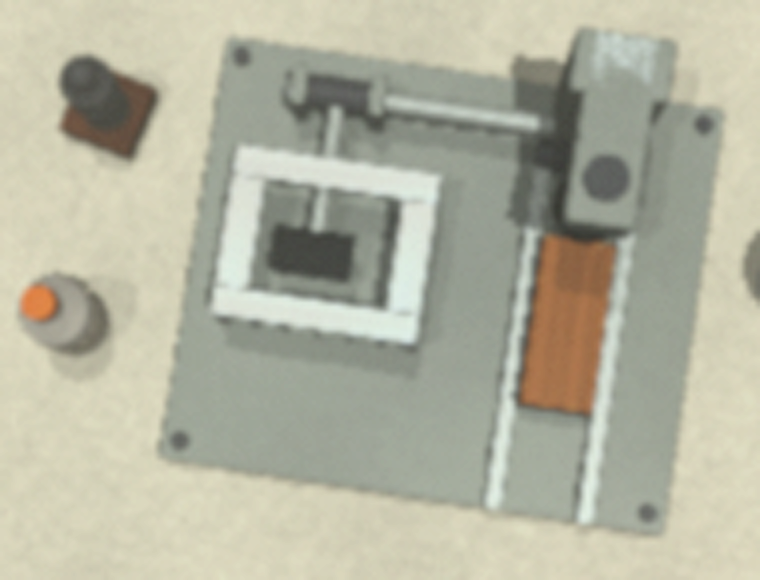

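```bash
python3 - <<'E'
from h import *
c=calibration('top')
f=lambda pts,z: ray(c,(np.array(pts,float)+.5)/4-.5+[180,120],z)[:,:2]
B=f([(228,40),(722,112),(660,533),(160,458)],.025)
M=np.array([(.17,.2),(.17,-.2),(-.17,-.2),(-.17,.2)])
def fit(M,W):
    a=M-M.mean(0);b=W-W.mean(0)
    th=np.arctan2((a[:,0]*b[:,1]-a[:,1]*b[:,0]).sum(),(a*b).sum())
    R=np.array([[np.cos(th),-np.sin(th)],[np.sin(th),np.cos(th)]]);t=W.mean(0)-R@M.mean(0)
    return th,R,t,W-(M@R.T+t)
th,R,t,r=fit(M,B);print('press',np.degrees(th),t,(r*1e3).round(1))
P=lambda W:((W-t)@R*1e3).round(1)
print('bolts',P(f([(241,55),(704,124),(647,513),(179,440)],.025)))
print('blank front',P(f([(520,403),(592,412)],.071)))
g=f([(237,147),(441,175),(416,343),(212,313)],.109);print('guard',P(g),P(g.mean(0)),'w',g.mean(0))
w=f([(262,180),(398,200),(384,309),(250,290)],.109);print('win',P(w),P(w.mean(0)))
p=f([(272,230),(355,238),(348,282),(267,272)],.088);print('pad',P(p),P(p.mean(0)))
print('rails front',P(f([(485,505),(500,508),(578,522),(594,524)],.04)))
print('glue,fig',P(f([(68,325),(120,112)],0)))
for n,pp in (('front of blank contact',(-.11,-.1)),('pad',(0,.1))): print(n,R@pp+t)
np.savez('press.npz',R=R,t=t)
E
```

```text
press -7.181957162731142 [ 0.56016005 -0.02841164] [[-2.4 -2.2]
 [-1.4  1.6]
 [ 2.9  2.7]
 [ 1.  -2.1]]
bolts [[ 157.5  185.4]
 [ 156.8 -185.9]
 [-153.7 -184.8]
 [-152.6  185.5]]
blank front [[ -86.5  -72.2]
 [ -85.  -127. ]]
guard [[ 68.4 166.1]
 [ 70.3  12.7]
 [-56.4  12.2]
 [-57.1 164.9]] [ 6.3 89. ] w [0.57752681 0.05906684]
win [[ 46.7 143.8]
 [ 47.   41.5]
 [-35.   39.4]
 [-35.9 139.8]] [ 5.7 91.1]
pad [[ 13.7 132.7]
 [ 17.1  69.9]
 [-16.7  70. ]
 [-18.4 131.5]] [ -1.1 101. ]
rails front [[-166.7  -58.6]
 [-167.2  -70.4]
 [-168.7 -131.3]
 [-168.4 -143.7]]
glue,fig [[-74.6 291.8]
 [102.6 278.4]]
front of blank contact [ 0.43852102 -0.11387476]
pad [0.57266213 0.07080378]
```

Everything agrees with the given sizes (guard, window, paddle, rails and bolts within about 3 mm). Blank front is at x ≈ -85.5, so it has about 55 mm to go. Next I shut the fingers, turn to the press's yaw and travel to the channel mouth.

>>> step_arm(motion=[[[0, 0, 0], [0, 0, -6], 1], [[-24, -36.2, 0], [0, 0, 0], 1], [[-24, -36.2, 0], [0, 0, 0], 1], [[-24, -36.2, 0], [0, 0, 0], 1], [[-24, -36.2, 0], [0, 0, 0], 1], [[-24, -36.2, 0], [0, 0, 0], 1], [[-24, -36.2, 0], [0, 0, 0], 1], [[-24, -36.2, 0], [0, 0, 0], 1]], newtons=20)

```text
time: 0.9
eef_pos: [0.2548, 0.2371, 0.2312]
tcp_rot: [[-0.992, 0.124, 0.0], [0.124, 0.992, -0.0], [-0.0, -0.0, -1.0]]
wrist_force: [1.0, 0.4, 0.4]
finger_gap: 0.0004
grasp_force: 0.0
```

>>> step_arm(motion=[[[-24, -36.2, 0], [0, 0, 0], 1], [[-24, -36.2, 0], [0, 0, 0], 1], [[-24, -36.2, 0], [0, 0, 0], 1], [[-24, -36.2, 0], [0, 0, 0], 1], [[-24, -36.2, 0], [0, 0, 0], 1], [[-24, -36.2, 0], [0, 0, 0], 1], [[-24, -36.2, 0], [0, 0, 0], 1], [[-24, -36.2, 0], [0, 0, 0], 1]])

```text
time: 1.7
eef_pos: [0.4093, -0.0745, 0.2312]
tcp_rot: [[-0.992, 0.125, -0.0], [0.125, 0.992, 0.0], [0.0, 0.0, -1.0]]
wrist_force: [0.8, 0.9, -0.6]
finger_gap: 0.0003
grasp_force: 0.0
```

```bash
cat >> h.py <<'E'
d=np.load('press.npz')
def where():
    s=read_state();p=s['eef_pos'];q=(p[:2]-d['t'])@d['R']
    R=s['tcp_rot']; print('t',s['time'],'press-frame TCP mm',(q*1e3).round(1),'z',(p[2]*1e3).round(1),'yaw',np.degrees(np.arctan2(R[1,0],R[0,0])).round(2),'axis',R[:,2].round(3),'F',np.round(s['wrist_force'],2),'gap',round(s['finger_gap'],4))
E
python3 - <<'E'
from h import *
where(); cv2.imwrite('pics/wrist1.png',snapshot('wrist')); cv2.imwrite('pics/top1.png',snapshot('top'))
E
```

```text
t 1.7 press-frame TCP mm [-143.9  -64.5] z 231.2 yaw 172.8 axis [-0.  0. -1.] F [ 0.8   0.87 -0.61] gap 0.0003
```

View pics/wrist1.png

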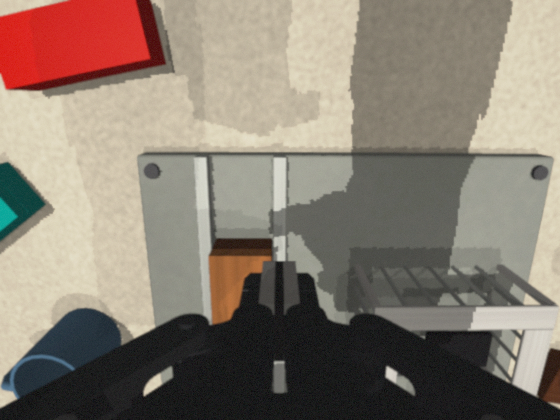

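Wrist view: rails start at rows ≈157 (columns 196–209 and 273–286), the blank's front top edge is at row ≈252 and the base front corners are at (140,154) and (551,154).

```bash
python3 - <<'E'
from h import *
where(); c=calibration('wrist')
P=lambda px,z:((ray(c,px,z)[:,:2]-d['t'])@d['R']*1e3).round(1).tolist()
print('rails',P([(196,158),(209,158),(273,158),(286,158)],.04))
print('corners',P([(140,154),(551,154)],.025))
print('blank top',P([(210,252),(273,252)],.071)); 
E
```

```text
t 1.8 press-frame TCP mm [-142.2  -66.2] z 230.8 yaw 172.57 axis [ 0.    -0.001 -1.   ] F [-0.06  0.45  0.79] gap -0.0003
rails [[-167.2, -140.7], [-167.2, -129.0], [-167.0, -71.6], [-166.9, -60.0]]
corners [[-169.1, -196.5], [-168.7, 191.5]]
blank top [[-89.3, -126.9], [-89.2, -71.7]]
```

>>> step_arm(motion=[[[-10, -17, 0], [0, 0, 0], 1], [[-10, -17, 0], [0, 0, 0], 1], [[0, 0, 40], [0, 0, 0], 1], [[0, 0, 40], [0, 0, 0], 1], [[0, 0, 30], [0, 0, 0], 1], [[0, 0, 0], [0, 0, 0], 1]])

```text
time: 2.4
eef_pos: [0.4216, -0.1076, 0.1182]
tcp_rot: [[-0.992, 0.124, -0.007], [0.124, 0.992, 0.002], [0.007, 0.001, -1.0]]
wrist_force: [-1.2, -0.1, -0.5]
finger_gap: -0.0005
grasp_force: 0.0
```

```bash
python3 -c "
from h import *
where()"
```

```text
t 2.4 press-frame TCP mm [-127.5  -95.9] z 118.2 yaw 172.85 axis [-0.007  0.002 -1.   ] F [-1.22 -0.05 -0.52] gap -0.0005
```

Shift 4 mm sideways and descend to z ≈ 45.

>>> step_arm(motion=[[[0, -4, 20], [0, 0, 0], 1], [[0, 0, 20], [0, 0, 0], 1], [[0, 0, 20], [0, 0, 0], 1], [[0, 0, 13], [0, 0, 0], 1], [[0, 0, 0], [0, 0, 0], 1], [[0, 0, 0], [0, 0, 0], 1]])

```text
time: 3.0
eef_pos: [0.4248, -0.1127, 0.0496]
tcp_rot: [[-0.992, 0.125, 0.001], [0.125, 0.992, -0.0], [-0.001, -0.0, -1.0]]
wrist_force: [0.2, 0.4, 0.3]
finger_gap: 0.0002
grasp_force: 0.0
```

```bash
python3 -c "
from h import *
where()"
```

```text
t 3.0 press-frame TCP mm [-123.8 -100.5] z 49.6 yaw 172.85 axis [ 0.001 -0.    -1.   ] F [0.2  0.44 0.31] gap 0.0002
```

>>> step_arm(motion=[[[-6, 0, 4], [0, 0, 0], 1], [[-8, 0, 0], [0, 0, 0], 1], [[-8, 0, 0], [0, 0, 0], 1], [[-8, 0, 0], [0, 0, 0], 1], [[-8, 0, 0], [0, 0, 0], 1], [[-8, 0, 0], [0, 0, 0], 1], [[-8, 0, 0], [0, 0, 0], 1], [[-8, 0, 0], [0, 0, 0], 1]])

```text
time: 3.8
eef_pos: [0.4862, -0.1205, 0.0442]
tcp_rot: [[-0.992, 0.125, -0.0], [0.125, 0.992, -0.0], [0.0, -0.0, -1.0]]
wrist_force: [-1.1, -0.8, 0.7]
finger_gap: 0.0001
grasp_force: 0.7
```

>>> step_arm(motion=[[[-5, 0, 0], [0, 0, 0], 1], [[-3, 0, 0], [0, 0, 0], 1], [[0, 0, 0], [0, 0, 0], 1]])

```text
time: 4.1
eef_pos: [0.494, -0.1215, 0.0443]
tcp_rot: [[-0.992, 0.125, 0.0], [0.125, 0.992, -0.0], [-0.0, -0.0, -1.0]]
wrist_force: [0.5, 0.2, -0.6]
finger_gap: 0.0001
grasp_force: 0.0
```

```bash
python3 -c "
from h import *
where()"
```

```text
t 4.1 press-frame TCP mm [ -54.  -100.6] z 44.3 yaw 172.84 axis [ 0. -0. -1.] F [ 0.52  0.25 -0.56] gap 0.0001
```

Next, about 13 mm more in small steps until the force rises.

>>> step_arm(motion=[[[-3, 0, 0], [0, 0, 0], 1], [[-3, 0, 0], [0, 0, 0], 1], [[-3, 0, 0], [0, 0, 0], 1], [[-2, 0, 0], [0, 0, 0], 1]])

```text
time: 4.5
eef_pos: [0.5048, -0.1229, 0.0444]
tcp_rot: [[-0.992, 0.125, 0.0], [0.125, 0.992, -0.0], [-0.0, -0.0, -1.0]]
wrist_force: [-1.3, 0.9, 0.8]
finger_gap: -0.0
grasp_force: 0.7
```

>>> step_arm(motion=[[[-2, 0, 0], [0, 0, 0], 1], [[-1, 0, 0], [0, 0, 0], 1]])

```text
time: 4.7
eef_pos: [0.5073, -0.1232, 0.0443]
tcp_rot: [[-0.992, 0.125, -0.001], [0.125, 0.992, -0.0], [0.001, -0.0, -1.0]]
wrist_force: [-2.9, -0.0, 2.5]
finger_gap: 0.0
grasp_force: 1.7
```

>>> step_arm(motion=[[[-1, 0, 0], [0, 0, 0], 1], [[-1, 0, 0], [0, 0, 0], 1]])

```text
time: 4.9
eef_pos: [0.5073, -0.1231, 0.044]
tcp_rot: [[-0.992, 0.125, -0.004], [0.125, 0.992, 0.0], [0.004, -0.0, -1.0]]
wrist_force: [-11.0, 0.5, 7.0]
finger_gap: -0.0002
grasp_force: 5.6
```

```bash
python3 -c "
from h import *
where()"
```

```text
t 4.9 press-frame TCP mm [ -40.6 -100.6] z 44.0 yaw 172.82 axis [-0.004  0.    -1.   ] F [-11.04   0.5    6.98] gap -0.0002
```

The TCP stopped at -40.6 (predicted -41) with 11 N, so the blank is home. I hold for 0.2 s, back off and rise.

>>> step_arm(motion=[[[0, 0, 0], [0, 0, 0], 1], [[0, 0, 0], [0, 0, 0], 1], [[8, 0, 0], [0, 0, 0], 1], [[20, 0, 0], [0, 0, 0], 1], [[30, 0, 0], [0, 0, 0], 1], [[0, 0, -40], [0, 0, 0], 1], [[0, 0, -45], [0, 0, 0], 1], [[0, 0, -45], [0, 0, 0], 1]])

```text
time: 5.7
eef_pos: [0.4513, -0.1161, 0.1759]
tcp_rot: [[-0.992, 0.125, 0.0], [0.125, 0.992, -0.0], [-0.0, -0.0, -1.0]]
wrist_force: [1.0, -0.3, 0.2]
finger_gap: 0.0001
grasp_force: 0.0
```

>>> step_arm(motion=[[[0, 0, -45], [0, 0, 0], 1], [[0, 20, -15], [0, 0, 0], 1], [[0, 40, 0], [0, 0, 0], 1], [[0, 40, 0], [0, 0, 0], 1], [[0, 0, 0], [0, 0, 0], 1]])

```text
time: 6.2
eef_pos: [0.4649, -0.0136, 0.2347]
tcp_rot: [[-0.993, 0.121, 0.002], [0.121, 0.993, 0.001], [-0.002, 0.001, -1.0]]
wrist_force: [-0.1, -0.9, 0.1]
finger_gap: -0.0003
grasp_force: 0.0
```

```bash
python3 - <<'E'
from h import *
where(); a=snapshot('wrist'); b=snapshot('top')
b=cv2.resize(b[120:265,200:370],None,fx=2.5,fy=2.5,interpolation=cv2.INTER_CUBIC)
b=cv2.convertScaleAbs(b,alpha=1.5); a=cv2.resize(a,(372,279)); 
o=np.zeros((max(b.shape[0],279),b.shape[1]+372,3),np.uint8);o[:b.shape[0],:b.shape[1]]=b;o[:279,b.shape[1]:]=a
cv2.imwrite('pics/c2.png',o);print(o.shape)
E
```

```text
t 6.2 press-frame TCP mm [-96.3   2.8] z 234.7 yaw 173.05 axis [ 0.002  0.001 -1.   ] F [-0.05 -0.87  0.08] gap -0.0003
(362, 797, 3)
```

View pics/c2.png

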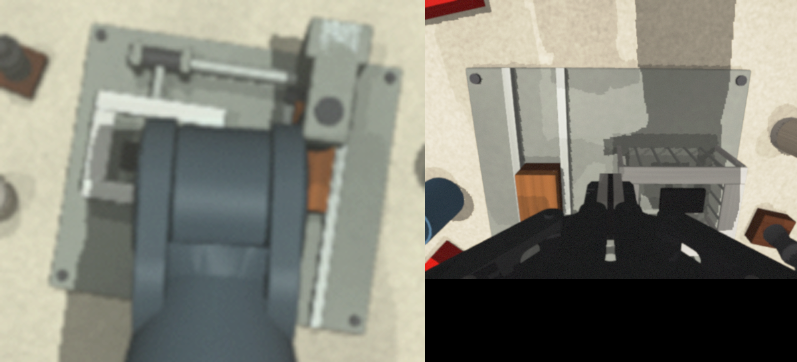

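Blank has moved under the plunger; bystanders look unmoved. In full-res wrist pixels the blank's front top edge is at row ≈260, columns 138–203, and the guard's front edge spans (289–485, ≈251–274). I check both.

```bash
python3 - <<'E'
from h import *
where(); c=calibration('wrist'); im=snapshot('wrist'); cv2.imwrite('pics/wrist3.png',im)
P=lambda px,z:((ray(c,px,z)[:,:2]-d['t'])@d['R']*1e3).round(1).tolist()
hsv=cv2.cvtColor(im,cv2.COLOR_BGR2HSV)
print('blank col profile',[(r,im[r,165].tolist()) for r in range(242,274,3)])
print('front guard edge col 400',[(r,int(im[r,400,1])) for r in range(240,286,2)])
print('row 262',[(q,int(im[262,q,1])) for q in list(range(276,306,2))+list(range(466,500,2))])
for r in (247,256,260): print(r,P([(138,r),(203,r)],.071))
for r in (248,252,272): print(r,P([(289,r),(485,r)],.109))
cv2.imwrite('pics/w3c.png',cv2.resize(im[190:330,100:520],None,fx=1.9,fy=1.9,interpolation=cv2.INTER_CUBIC))
E
```

```text
t 6.3 press-frame TCP mm [-96.4   0.1] z 234.4 yaw 172.97 axis [ 0.001 -0.    -1.   ] F [ 0.49 -0.84 -1.  ] gap -0.0001
blank col profile [(242, [130, 141, 138]), (245, [100, 108, 109]), (248, [25, 31, 51]), (251, [19, 32, 46]), (254, [25, 35, 52]), (257, [23, 47, 74]), (260, [31, 54, 79]), (263, [43, 71, 108]), (266, [61, 106, 168]), (269, [61, 108, 168]), (272, [59, 104, 166])]
front guard edge col 400 [(240, 98), (242, 98), (244, 97), (246, 83), (248, 85), (250, 86), (252, 126), (254, 140), (256, 147), (258, 144), (260, 138), (262, 141), (264, 144), (266, 143), (268, 144), (270, 144), (272, 147), (274, 146), (276, 133), (278, 100), (280, 95), (282, 84), (284, 36)]
row 262 [(276, 40), (278, 28), (280, 28), (282, 47), (284, 78), (286, 81), (288, 79), (290, 83), (292, 83), (294, 85), (296, 123), (298, 134), (300, 148), (302, 148), (304, 149), (466, 143), (468, 142), (470, 141), (472, 140), (474, 143), (476, 195), (478, 223), (480, 222), (482, 223), (484, 222), (486, 224), (488, 215), (490, 223), (492, 226), (494, 225), (496, 225), (498, 226)]
247 [[-46.0, -124.5], [-46.3, -66.7]]
256 [[-37.3, -125.5], [-37.7, -67.2]]
260 [[-33.4, -125.9], [-33.8, -67.4]]
248 [[-61.2, 8.1], [-61.5, 161.0]]
252 [[-57.8, 8.1], [-58.1, 161.6]]
272 [[-40.8, 8.3], [-40.9, 164.5]]
```

View pics/w3c.png

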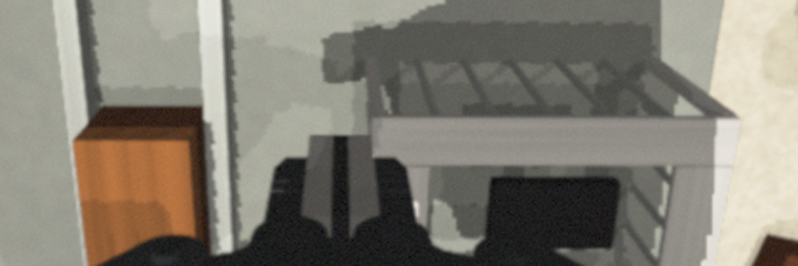

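Blank front edge (row ≈264) gives x ≈ -30, so it is home. Guard front edge is at x ≈ -58 and y ≈ 13..163, matching the top view: window centre ≈ (6, 90). I aim for TCP (3, 93), inside both the window and the paddle.

>>> step_arm(motion=[[[-25, 24, 0], [0, 0, 0], 1], [[-25, 23, 0], [0, 0, 0], 1], [[-25, 23, 0], [0, 0, 0], 1], [[-24, 23, 0], [0, 0, 0], 1], [[0, 0, 35], [0, 0, 0], 1], [[0, 0, 25], [0, 0, 0], 1], [[0, 0, 0], [0, 0, 0], 1], [[0, 0, 0], [0, 0, 0], 1]])

```text
time: 7.15
eef_pos: [0.5741, 0.0618, 0.1747]
tcp_rot: [[-0.992, 0.126, -0.001], [0.126, 0.992, -0.0], [0.001, -0.0, -1.0]]
wrist_force: [0.6, 0.7, 0.2]
finger_gap: 0.0004
grasp_force: 0.0
```

```bash
python3 - <<'E'
from h import *
where(); im=snapshot('wrist'); cv2.imwrite('pics/wrist4.png',im); where()
E
```

```text
t 7.15 press-frame TCP mm [ 2.6 91.3] z 174.7 yaw 172.75 axis [-0.001 -0.    -1.   ] F [0.57 0.69 0.19] gap 0.0004
t 7.2 press-frame TCP mm [ 3.2 91.6] z 175.6 yaw 172.76 axis [ 0.001 -0.    -1.   ] F [ 0.67  0.15 -0.14] gap 0.0001
```

View pics/wrist4.png

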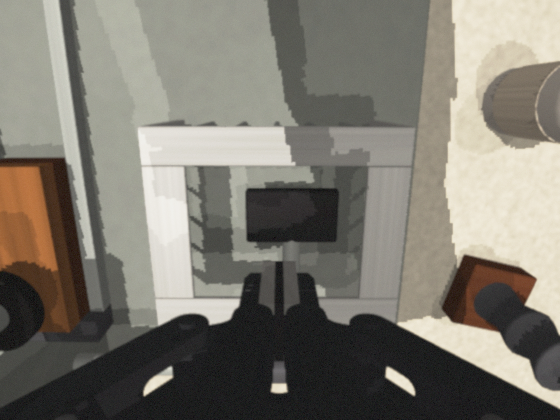

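Wrist view: window corners (186,166), (369,166), (358,297), (192,297), paddle columns 247–337 and rows 188–241. Shut fingertips sit near (279,262).

```bash
python3 - <<'E'
from h import *
c=calibration('wrist')
P=lambda px,z:((ray(c,px,z)[:,:2]-d['t'])@d['R']*1e3).round(1).tolist()
print('win',P([(186,166),(369,166),(358,297),(192,297)],.109))
print('pad',P([(247,188),(337,188),(337,241),(247,241)],.088))
print('guard front',P([(139,128),(414,128)],.109)); where()
R,t=c['R'],c['t'];K=np.array([[c['fx'],0,c['cx']],[0,c['fy'],c['cy']],[0,0,1]])
s=read_state()
# width of the finger assembly at image rows, at tool-plane depth of assumed height behind the tip
for b in (0,.03,.048,.06):
    X=s['eef_pos']-b*s['tcp_rot'][:,2]; p=cv2.projectPoints(X.reshape(1,3),cv2.Rodrigues(R)[0],t,K,c['dist_coeffs'])[0].ravel(); print(b,p.round(),'mm/px',round(1e3*(R@X+t)[2]/c['fx'],2))
E
```

```text
win [[-35.2, 39.2], [-35.2, 142.5], [47.7, 141.4], [47.8, 36.9]]
pad [[-17.6, 71.5], [-17.7, 128.3], [18.1, 130.0], [18.1, 70.6]]
guard front [[-56.3, 14.7], [-56.3, 165.9]]
t 7.2 press-frame TCP mm [ 3.2 91.6] z 175.6 yaw 172.76 axis [ 0.001 -0.    -1.   ] F [ 0.67  0.15 -0.14] gap 0.0001
0 [279. 283.] mm/px 0.42
0.03 [279. 323.] mm/px 0.34
0.048 [279. 358.] mm/px 0.3
0.06 [279. 387.] mm/px 0.27
```

Window (x -35..48, y 38..142) and paddle (±18, 70..130) are confirmed. TCP (3, 91.6) is centred in the window and over the paddle, so I go straight down to just above the paddle.

>>> step_arm(motion=[[[0, 0, 25], [0, 0, 0], 1], [[0, 0, 25], [0, 0, 0], 1], [[0, 0, 20], [0, 0, 0], 1], [[0, 0, 10], [0, 0, 0], 1], [[0, 0, 0], [0, 0, 0], 1]])

```text
time: 7.7
eef_pos: [0.5742, 0.0626, 0.0945]
tcp_rot: [[-0.992, 0.125, -0.0], [0.125, 0.992, -0.0], [0.0, -0.0, -1.0]]
wrist_force: [-0.8, -0.2, 0.3]
finger_gap: -0.0001
grasp_force: 0.0
```

>>> step_arm(motion=[[[0, 0, 4], [0, 0, 0], 1], [[0, 0, 4], [0, 0, 0], 1], [[0, 0, 4], [0, 0, 0], 1], [[0, 0, 4], [0, 0, 0], 1], [[0, 0, 3], [0, 0, 0], 1], [[0, 0, 0], [0, 0, 0], 1]])

```text
time: 8.3
eef_pos: [0.5746, 0.0631, 0.0762]
tcp_rot: [[-0.992, 0.125, 0.001], [0.125, 0.992, 0.0], [-0.001, 0.0, -1.0]]
wrist_force: [-3.0, -0.3, 8.3]
finger_gap: -0.0
grasp_force: 4.3
```

```bash
python3 -c "
from h import *
where()"
```

```text
t 8.3 press-frame TCP mm [ 2.9 92.6] z 76.2 yaw 172.84 axis [ 0.001  0.    -1.   ] F [-2.98 -0.28  8.3 ] gap -0.0
```

>>> step_arm(motion=[[[0, 0, 3], [0, 0, 0], 1], [[0, 0, 3], [0, 0, 0], 1], [[0, 0, 2], [0, 0, 0], 1], [[0, 0, 0], [0, 0, 0], 1]])

```text
time: 8.7
eef_pos: [0.5747, 0.063, 0.0685]
tcp_rot: [[-0.992, 0.125, 0.002], [0.125, 0.992, 0.0], [-0.002, 0.0, -1.0]]
wrist_force: [-2.4, -0.6, 9.7]
finger_gap: -0.0001
grasp_force: 5.1
```

>>> step_arm(motion=[[[0, 0, 2], [0, 0, 0], 1], [[0, 0, 1], [0, 0, 0], 1]])

```text
time: 8.9
eef_pos: [0.575, 0.063, 0.0658]
tcp_rot: [[-0.992, 0.125, 0.002], [0.125, 0.992, 0.0], [-0.002, 0.0, -1.0]]
wrist_force: [-2.5, -0.2, 11.8]
finger_gap: 0.0002
grasp_force: 5.4
```

>>> step_arm(motion=[[[0, 0, 1], [0, 0, 0], 1], [[0, 0, 0], [0, 0, 0], 1]])

```text
time: 9.1
eef_pos: [0.575, 0.063, 0.0649]
tcp_rot: [[-0.992, 0.125, 0.002], [0.125, 0.992, 0.0], [-0.002, 0.0, -1.0]]
wrist_force: [-2.4, 0.2, 10.9]
finger_gap: 0.0001
grasp_force: 5.5
```

>>> step_arm(motion=[[[0, 0, 1], [0, 0, 0], 1], [[0, 0, 1], [0, 0, 0], 1]])

```text
time: 9.3
eef_pos: [0.5751, 0.063, 0.063]
tcp_rot: [[-0.992, 0.125, 0.003], [0.125, 0.992, 0.0], [-0.003, 0.0, -1.0]]
wrist_force: [-2.3, 0.2, 11.4]
finger_gap: 0.0001
grasp_force: 5.7
```

>>> step_arm(motion=[[[0, 0, 1], [0, 0, 0], 1], [[0, 0, 0], [0, 0, 0], 1], [[0, 0, 0], [0, 0, 0], 1]])

```text
time: 9.6
eef_pos: [0.5752, 0.063, 0.0622]
tcp_rot: [[-0.992, 0.125, 0.003], [0.125, 0.992, 0.0], [-0.003, 0.0, -1.0]]
wrist_force: [-2.7, -1.1, 12.6]
finger_gap: 0.0002
grasp_force: 6.6
```

>>> step_arm(motion=[[[0, 0, 1], [0, 0, 0], 1], [[0, 0, 0], [0, 0, 0], 1]])

```text
time: 9.8
eef_pos: [0.5753, 0.063, 0.062]
tcp_rot: [[-0.992, 0.125, 0.004], [0.125, 0.992, 0.0], [-0.004, 0.001, -1.0]]
wrist_force: [-5.6, -0.9, 19.6]
finger_gap: 0.0002
grasp_force: 10.2
```

>>> step_arm(motion=[[[0, 0, 1], [0, 0, 0], 1], [[0, 0, 0], [0, 0, 0], 1]])

```text
time: 10.0
eef_pos: [0.5754, 0.063, 0.0617]
tcp_rot: [[-0.992, 0.125, 0.004], [0.125, 0.992, 0.0], [-0.004, 0.001, -1.0]]
wrist_force: [-7.1, -1.4, 27.6]
finger_gap: -0.0001
grasp_force: 14.0
```

The force now climbs steeply while the position stays at 62 mm, so the lever is on its stop. I settle briefly, check and hand in.

>>> step_arm(motion=[[[0, 0, 0], [0, 0, 0], 1], [[0, 0, 0], [0, 0, 0], 1], [[0, 0, 0], [0, 0, 0], 1], [[0, 0, 0], [0, 0, 0], 1]])

```text
time: 10.4
eef_pos: [0.5754, 0.063, 0.0617]
tcp_rot: [[-0.992, 0.125, 0.004], [0.125, 0.992, 0.0], [-0.004, 0.001, -1.0]]
wrist_force: [-7.8, -1.1, 27.0]
finger_gap: -0.0002
grasp_force: 14.0
```

```bash
python3 -c "
from h import *
where(); print(hand_in())"
```

```text
t 10.4 press-frame TCP mm [ 3.7 92.6] z 61.7 yaw 172.83 axis [ 0.004  0.    -1.   ] F [-7.8  -1.06 27.04] gap -0.0002
the job is handed in; nothing more can be done
None
```

I handed the job in at 10.4 s with the blank measured home against the back stop and the fingers holding the lever on its stop at about 27 N; no verdict came back, and I saw no sign of contact with the guard or bystanders.

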